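# Read the sample cell and show it to the camera

### The job

Push the reader's slide, with the orange sample cell in it, fully home by its black knob and leave it there a good second for the reading; then pull it fully out again, lift the cell out by its grip tab and, keeping it upright all the way, present it to the inspection camera: a window squarely facing the lens, upright, its centre at lens height, 14 cm straight in front of the lens. Finish while still holding the cell there, quite still and touching nothing else, and do not shift or topple anything else on the bench.

Things in the scene. Friction and masses are not known exactly. Their poses are not given: they have to be found in the camera images.
- cell_window (a point): centre of the orange cell's window block, 28 mm above the cell's underside. Axes: x along the cell's 50 mm width, y through its 18 mm thickness (out of the windows), z up. The grip tab, 24 mm (x) by 16 mm (y), reaches from 28 to 64 mm above this point; the windows are on the +y and -y faces, the cell is the same both ways round
- reader: white sample reader fixed to the table, 180 mm deep (x), 160 mm wide (y), 134 mm tall, dark screen on top; origin at centre of underside. Its front looks along its -x; a tunnel 80 mm wide and 118 mm tall runs in from the front, with an aluminium slide in it
- slide_knob (a point): centre of the slide's black round knob, 28 mm across, 24 mm long (along x), 45 mm above the table; moves with the slide along x. Axes as the reader's. Behind it (+x): 30 mm or more of free 10 mm stem, at 57 mm a front plate 66 mm wide reaching 56 mm above the table, at 105 mm the pocket's centre; with the slide home the hood begins at 80 mm
- slide (a joint): how far the slide is drawn out of the reader, in m: 0 fully home at its stop, 0.115 fully out at its stop, where the cell stands 80 mm clear of the hood. A spring detent draws it in over the last 6 mm at each end, to within 2 mm of the stop; its hump, 7 to 14 mm from the stop, takes 4 to 8 N to pass; in between it slides with about 1.5 N and stays where it is left
- chamber (a point): point in the reader (fixed) where the window centre lies when the slide is home with the cell in it, 42 mm above the table, 65 mm ahead of the reader's origin (its -x)
- camera: inspection camera fixed on the table: grey head 70 x 56 x 56 mm on a steel post (top 250 mm up), foot 110 x 100 mm; black lens with a white ring light 68 mm across, looking level along its -x, lens axis 200 mm above the table. Origin on the table below the head; the lens's glass is 60 mm ahead (-x) of the origin
- focus (a point): the camera's focus point in the air: on the lens axis, 140 mm in front of the lens, 200 mm above the table. Its axes are the camera's: x along the lens axis (from the focus point into the lens), y sideways, z up
- jar: large sealed glass jar of grain, 130 mm across, 190 mm tall, bystander; origin at centre of underside
- measure: brass measuring cylinder, 64 mm across, 165 mm tall, bystander; origin at centre of underside
- weight: small brass balance weight, 34 mm across, 38 mm tall, bystander; origin at centre of underside
- beaker: small glass beaker, 70 mm across, 90 mm tall, bystander; origin at centre of underside
- dishes: two clear stacked culture dishes, 90 mm across, 30 mm tall, bystander; origin at centre of underside
- spatula: wooden-handled spatula 180 mm long lying flat, bystander; its x axis runs along it
- spare: spare blue cell of the same shape as the orange one, standing upright (50 x 18 x 93 mm), bystander; origin at centre of underside
- cell: the loose orange sample cell: upright block 50 x 18 x 56 mm (0.08 to 0.17 kg) with an amber window on both broad faces and a grip tab on top, 93 mm tall in all; origin at the centre of its underside. It stands in the slide's pocket with 2 mm play; pocket walls rise 16 mm up it, so it must be lifted 20 mm to come free
Mind the look-alikes: they are no part of the job. Several things have the shape of the cell; the one meant has the colours described above. Leave any blue look-alike of the camera alone.

How it is judged:
On the way, in this order (a step that is already met when the one before it is completed fails the run):
1. the slide is fully home with the cell standing in it, for half a second (value of joint slide below 0.004 m and distance between cell_window and chamber below 0.012 m), for 0.5 s.
2. the slide is pulled fully out with the cell still in it (value of joint slide above 0.109 m and distance between cell_window and slide_knob below 0.125 m), for 0.1 s.
At the end, for the whole second after the job is handed in: The cell is held by the fingers in the air in front of the camera, at rest and touching neither camera nor reader: window centre within 25 mm of the focus point along the lens axis and 18 mm sideways and in height, upright within 0.18 rad, a broad face square to the lens axis within 0.2 rad (x of cell_window in the frame of focus between -0.025 and 0.025 m and y of cell_window in the frame of focus between -0.018 and 0.018 m and z of cell_window in the frame of focus between -0.018 and 0.018 m and angle between cell_window's own z axis and vertical below 0.18 rad and angle between the y axis of cell_window and the x axis of focus, either way round below 0.2 rad and contact force between the fingers and cell above 2 N and contact force between cell and camera below 0.2 N and contact force between cell and reader below 0.2 N and linear speed of cell below 0.03 m/s); the arm keeps its last pose, push and grip.
It fails at once if the orange cell is tipped more than 0.5 rad (angle between cell_window's own z axis and vertical above 0.5 rad).
It fails at once if a bystander is shifted more than 25 mm (distance of any of jar, measure, weight, beaker, dishes, spatula, spare from where it was at the start of the episode above 0.025 m).
It fails at once if a bystander is toppled (angle between any of jar, measure, weight, beaker, dishes, spare's own z axis and vertical above 0.4 rad).
It also fails if it takes over 51 s, if anything falls off the work surface, if the arm or the gripper's body presses on something with over 40 N, if the wrist force passes 120 N, or if a joint passes its speed limit or range.

### The arm

A 6-joint arm with a two-finger parallel gripper is mounted at the origin on the work surface. World frame = base frame: x ahead of the robot, y to its left, z up, the work surface at z = 0. Lengths are in m, angles in rad, forces in N, time in s.
With the tool pointing down it reaches from about 0.25 to 0.725 m from the base axis. Payload 4 kg.
Tool frame: the origin (TCP) lies on the centre line of the jaws, within the pads' length; the fingertips stand ahead of it and the grasp point (between the pads) lies 11 mm behind it (bot.tip_extent is the z of the fingertips in the tool frame, in m); z points along the fingers, y is the direction in which the jaws open and shut (so a half turn about z gives the same grasp; the last joint's range is limited). The gripper opens to 85 mm and grips with 20 to 120 N. Pads are 22 mm wide; open, the fingers measure 114 mm over their backs; the gripper's body (76 mm by 85 mm) begins 54 mm behind the grasp point. The pads swing forward as they close: fully open they stand 13 mm farther back than shut.
Start: joints at [1.288, 0.241, 0.005, 1.335, 0, 1.571], TCP at [0.14, 0.48, 0.239] pointing down, gripper open.
Joint ranges: [-2.72, 2.72], [-1.05, 1.87], [-1.09, 1.28], [-1.99, 2.15], [-1.42, 1.44], [-3.14, 3.14]. Speed limits (rad/s): [2.79, 2.79, 3.14, 3.14, 3.14, 3.14].

### API

Orientations are given as a unit quaternion [x, y, z, w].
In Python, from workcell import bot gives the robot as it stands.
- The arm moves only by the shell command python3 -m jog 'ROWS'. ROWS is JSON, a list that holds one entry, the list of rows, each a list of 7 numbers: the shift along the world's x, y, z in m, then the turn, a rotation vector about the world's x, y, z in degrees, then the closure in counts, from 0 (fully open) to 255 (shut). In form: [[[tx, ty, tz, ax, ay, az, fingers], ...]]. A call has 1 to 10 rows; each row is the pose to reach, as a shift and turn from the pose commanded when the call began; what a row does not reach only later rows make up. A row lasts 1/12 s, in which the tool goes at most 41.7 mm and 7.16 degrees, less where a joint would pass 70% of its speed; a pose out of reach is approached as far as the arm can. A call with a gripper value outside its range is refused whole. The fingers move at their own pace and stop on an object; the grip force is fixed at half the most. Time passes only in rows, so rows that repeat a pose let the fingers close. It gives the time, the measured TCP pose, the force and the opening at its end, in the units of the state.
- bot.get_obs(): the state, without advancing time (a new reading comes with each control period).
- bot.camera(name): name is "scene" or "top" or "wrist"; returns the picture (420x560x3 uint8, blue, green, red); there is no depth.
- bot.camera_model(name): a dict with "K" (3x3 intrinsics, pixels), "k1" (the pictures are not rectified: a ray, as slopes to the right and down, at radius r is drawn at 1 + k1 r^2 times it, then the intrinsics apply), "T" (4x4, takes a point from camera to world coordinates). Camera axes: x right, y down, z forward; pixel columns grow to the right and rows downward; lengths in m; the calibration is good to about 2 mm. A picture is of the moment at which its call begins: read the wrist's pose just before it. camera_model takes no time and is no camera call; for the wrist camera it gives the pose at the moment of the call.
- bot.job_done(): hands the job in, once; it reports no verdict.
The state is a dict: "clock": time; "joint_pos": joint angles; "joint_vel": joint speeds; "tau": joint torques, N m; "eef_pos": TCP position; "tool_rot": TCP orientation; "ft_force": force on the tool from outside, world axes, zero at the start; "ft_torque": the same for the moment, N m; "grip_width": finger opening in m.
Only numpy, scipy, OpenCV 4.12 (cv2) and the standard library are available. Lean on these libraries where they do the work, as an engineer would, in place of code of your own. Each camera call takes 0.05 s, during which the arm holds its last target. There are 200 camera calls.

## Working session

There is one attempt and no reset: what is moved stays moved. The work goes in short steps, Python scripts to look and compute and a shell command to move; the robot and the scene stay as the last step left them, time stands still between calls to the robot, and variables do not carry over. Pictures are saved under pics/ and viewed, about 8 in all and at most 12, crops included, and the job is handed in when it is done.

```bash
mkdir -p pics; ls
cat > h.py <<'E'
import numpy as np, cv2
from workcell import bot
def ray(m,u,v):
    K=m["K"];K=np.array(K);T=np.array(m["T"])
    p=np.array([(u-K[0,2])/K[0,0],(v-K[1,2])/K[1,1]]);q=p.copy()
    for _ in range(20): q=p/(1+m["k1"]*(q@q))
    d=T[:3,:3]@np.array([q[0],q[1],1]);return T[:3,3],d/np.linalg.norm(d)
def onz(m,u,v,z):
    o,d=ray(m,u,v);return o+d*(z-o[2])/d[2]
def proj(m,P):
    K=np.array(m["K"]);T=np.array(m["T"]);c=T[:3,:3].T@(np.array(P)-T[:3,3]);q=c[:2]/c[2]
    q=q*(1+m["k1"]*(q@q));return K[:2,:2]@q+K[:2,2]
def two(m1,a,m2,b):
    o1,d1=ray(m1,*a);o2,d2=ray(m2,*b)
    s=np.linalg.lstsq(np.c_[d1,-d2],o2-o1,rcond=None)[0];p=o1+s[0]*d1;q=o2+s[1]*d2
    return (p+q)/2,np.linalg.norm(p-q)
E
python3 - <<'E'
from h import *
for n in("scene","top"):
    im=bot.camera(n);cv2.imwrite(f"pics/{n}0.png",im);m=bot.camera_model(n);print(n,np.round(m["T"],3).tolist(),np.round(m["K"],1).tolist(),m["k1"])
    cv2.imwrite(f"pics/{n}0b.png",cv2.resize(im,(800,600),interpolation=cv2.INTER_CUBIC))
o=bot.get_obs();print(o["eef_pos"],o["tool_rot"],bot.tip_extent,o["clock"],o["grip_width"])
E
```

```text
pics
scene [[0.122, 0.534, -0.837, 1.886], [0.993, -0.065, 0.103, -0.173], [0.0, -0.843, -0.538, 1.011], [0.0, 0.0, 0.0, 1.0]] [[456.9, 0.0, 280.9], [0.0, 456.9, 208.4], [0.0, 0.0, 1.0]] -0.006083124902925741
top [[-0.013, -0.977, 0.211, 0.298], [-1.0, 0.011, -0.008, -0.023], [0.006, -0.211, -0.977, 1.243], [0.0, 0.0, 0.0, 1.0]] [[394.8, 0.0, 281.9], [0.0, 394.8, 209.9], [0.0, 0.0, 1.0]] 0.028834132449170546
[0.13935798 0.47961038 0.23848898] [ 1.40939001e-01  9.90017824e-01 -9.40024598e-04 -1.51480005e-04] 0.008 0.1 0.08516680182984998
```

View pics/scene0b.png

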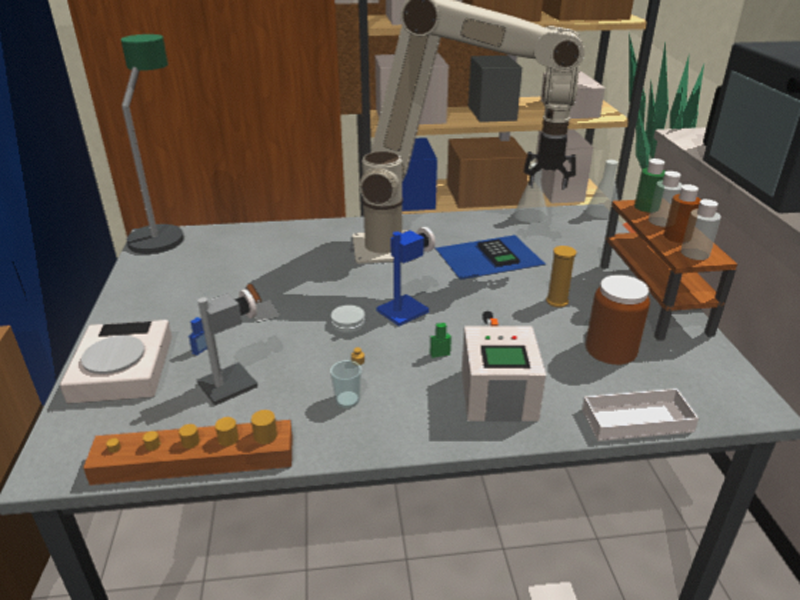

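View pics/top0b.png

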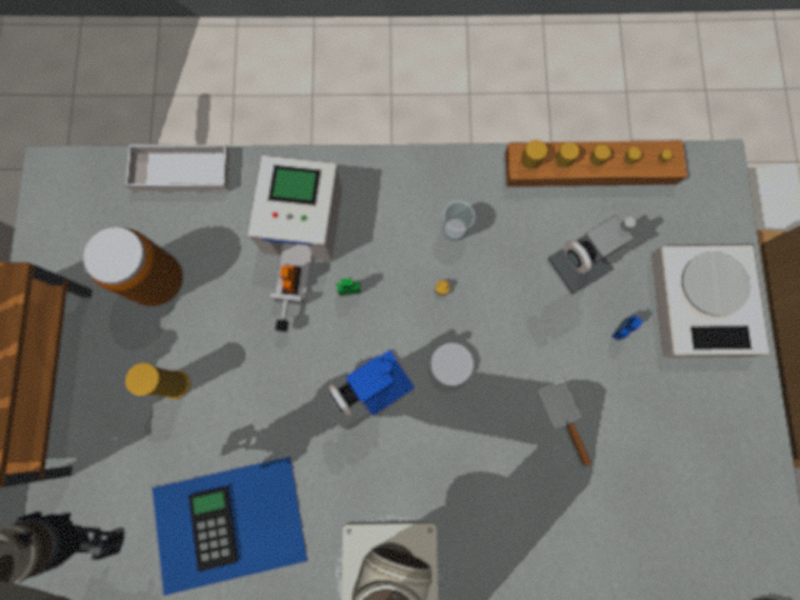

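Two pictures viewed. In the top view (800x600) the orange cell is at (290,278) in the slide, with the black knob at (282,325) and the reader at (295,205). The grey camera's lens is at (578,257).

Candidates:
- **Cells:** orange (290,278), green (348,287) and blue (628,327). The orange one in the reader's slide is meant.
- **Cameras:** grey (600,245) and blue (375,385). The grey one is meant.

I'll confirm both in an enlarged crop.

Run:
```python
from h import *
t=cv2.imread("pics/top0.png");s=cv2.imread("pics/scene0.png")
def crop(im,x,y,w,h,W,H): return cv2.resize(im[y:y+h,x:x+w],(W,H),interpolation=cv2.INTER_CUBIC)
a=crop(t,165,100,80,140,400,600)[:,:400]          # top reader x5 approx (4.286 v)
a=crop(t,165,105,93,140,399,600)
b=crop(t,375,140,80,60,400,300);c=crop(s,120,190,80,60,400,300)
cv2.imwrite("pics/crop1.png",np.hstack([a,np.vstack([b,c])]))
```

```text
(no output)
```

View pics/crop1.png

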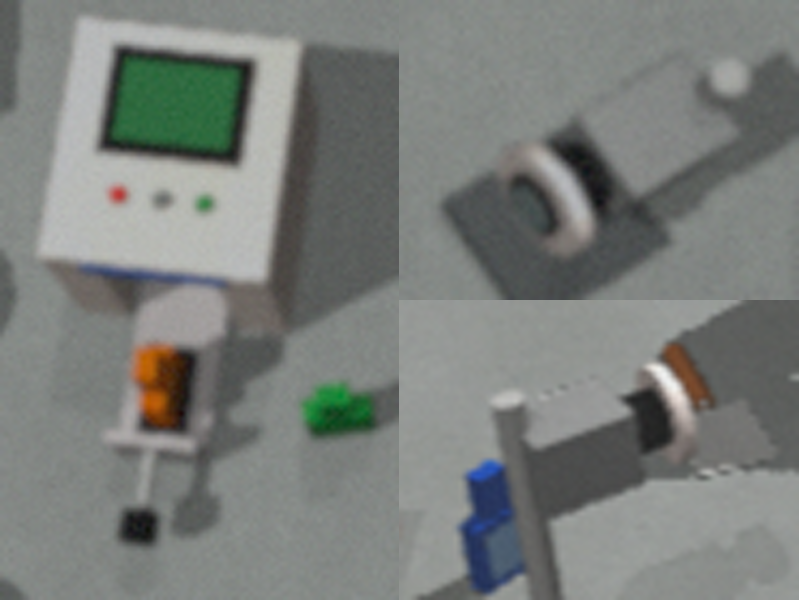

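The crop confirms both: the orange cell stands in the slide pocket with its broad faces sideways to the slide axis, and the grey camera has the white ring and dark lens. Now measuring.

Run:
```python
from h import *
mt=bot.camera_model("top");ms=bot.camera_model("scene")
t=cv2.imread("pics/top0.png");s=cv2.imread("pics/scene0.png")
A=lambda u,v:(165+u/4.29-.5+.117,105+v/4.286-.5+.117)
B=lambda u,v:(375+(u-400)/5-.4,140+v/5-.4)
print("reader");c=np.array([onz(mt,*A(*p),.134) for p in((78,18),(302,42),(268,282),(40,258))]);print(c.round(3).tolist(),np.linalg.norm(np.roll(c,-1,0)-c,axis=1).round(3))
ctr=c.mean(0);f=(c[0]+c[1]-c[2]-c[3]);yr=np.arctan2(f[1],f[0]);l=c[0]+c[3]-c[1]-c[2];yl=np.arctan2(-l[0],l[1]);print("ctr",ctr.round(4),"yaw",np.degrees([yr,yl]))
# masks
def blob(im,lo,hi,roi):
    x,y,w,h=roi;hsv=cv2.cvtColor(im,cv2.COLOR_BGR2HSV);m=cv2.inRange(hsv,lo,hi);z=np.zeros_like(m);z[y:y+h,x:x+w]=m[y:y+h,x:x+w]
    n,lab,st,ce=cv2.connectedComponentsWithStats(z);return [(st[i].tolist(),ce[i].round(1).tolist()) for i in range(1,n) if st[i,4]>8]
print("knob top",blob(t,(0,0,0),(180,255,50),(185,215,30,25)))
print("knob scene",blob(s,(0,0,0),(180,255,60),(330,210,25,22)))
print("orange top",blob(t,(5,150,80),(20,255,255),(185,175,40,40)))
print("orange scene",blob(s,(3,130,80),(20,255,255),(330,210,40,30)))
k,_=two(mt,A(138,525),ms,(342,222)),0;print("knob tri",k, onz(mt,*A(138,525),.05))
r=c[:,:2];
h=np.array([onz(mt,*B(*p),.228) for p in((582,125),(680,52),(740,128),(637,205))]);print("head",h.round(3).tolist(),np.linalg.norm(np.roll(h,-1,0)-h,axis=1).round(3),h.mean(0))
f=h[0]+h[3]-h[1]-h[2];print("lens dir",np.degrees(np.arctan2(f[1],f[0])));f=h[0]+h[1]-h[2]-h[3];print("side",np.degrees(np.arctan2(f[1],f[0])))
print("post",onz(mt,*B(729,76),.25))
S=lambda u,v:(120+(u-400)/5-.4,190+(v-300)/5-.4)
print("post tri",two(mt,B(729,76),ms,S(508,401)))
print("ring tri",two(mt,B(550,197),ms,S(670,411)), onz(mt,*B(550,197),.2))
for n,p,z in (("jar",(113,255),.19),("measure",(142,380),.165),("weight",(442,288),.03),("beaker",(459,215),.09),("dishes",(452,364),.03),("spare",(628,327),.07),("green",(348,287),.07),("bluecamring",(343,393),.2),("scale",(715,300),.05)): print(n,onz(mt,p[0]*.7,p[1]*.7,z).round(3))
```

```text
reader
[[0.854, 0.264, 0.134], [0.835, 0.106, 0.134], [0.658, 0.127, 0.134], [0.677, 0.283, 0.134]] [0.159 0.178 0.157 0.178]
ctr [0.756  0.1947 0.134 ] yaw [-6.50488601 -6.91653714]
knob top [([194, 225, 7, 6, 40], [197.2, 227.5])]
knob scene [([338, 218, 7, 8, 28], [340.7, 220.6])]
orange top [([197, 186, 9, 19, 126], [201.0, 193.9])]
orange scene [([343, 222, 6, 6, 24], [345.3, 224.7])]
knob tri (array([0.50577739, 0.22856489, 0.04626171]), np.float64(0.0003599266862011261)) [0.50509844 0.22759641 0.05      ]
head [[0.638, -0.381, 0.228], [0.679, -0.437, 0.228], [0.635, -0.465, 0.228], [0.593, -0.407, 0.228]] [0.069 0.052 0.072 0.052] [ 0.63646344 -0.42262205  0.228     ]
lens dir 125.85387563224988
side 31.249264895376974
post [ 0.65701016 -0.45287463  0.25      ]
post tri (array([ 0.65712304, -0.45405712,  0.2500272 ]), np.float64(0.0021932898850228256))
ring tri (array([ 0.6053975 , -0.36763134,  0.20329706]), np.float64(0.0025886817010618095)) [ 0.60642826 -0.37008953  0.2       ]
jar [0.62  0.524 0.19 ]
measure [0.382 0.46  0.165]
weight [ 0.586 -0.121  0.03 ]
beaker [ 0.734 -0.157  0.09 ]
dishes [ 0.418 -0.137  0.03 ]
spare [ 0.488 -0.506  0.07 ]
green [0.581 0.084 0.07 ]
bluecamring [0.351 0.079 0.2  ]
scale [ 0.548 -0.705  0.05 ]
```

Everything fits the given sizes: reader centre (0.756, 0.195) at yaw −6.7°, knob (0.506, 0.227) so the slide is about 0.08 out, and focus about (0.532, −0.252). Moving above the knob with the jaws along the reader's y.

```bash
python3 -m jog '[[[0.04,-0.025,0,0,0,5,0],[0.08,-0.05,0,0,0,9.5,0],[0.11,-0.08,-0.01,0,0,9.5,0],[0.145,-0.1,-0.02,0,0,9.5,0],[0.18,-0.125,-0.02,0,0,9.5,0],[0.215,-0.15,-0.03,0,0,9.5,0],[0.25,-0.175,-0.04,0,0,9.5,0],[0.28,-0.2,-0.045,0,0,9.5,0],[0.315,-0.22,-0.05,0,0,9.5,0],[0.345,-0.24,-0.06,0,0,9.5,0]]]'
python3 -m jog '[[[0.017,-0.012,0,0,0,0,0],[0.017,-0.012,0,0,0,0,0],[0.017,-0.012,0,0,0,0,0]]]'
python3 - <<'E'
from h import *
o=bot.get_obs();m=bot.camera_model("wrist");im=bot.camera("wrist");cv2.imwrite("pics/w1.png",im)
import json;json.dump({k:(np.array(v).tolist()) for k,v in m.items()},open("w1.json","w"))
print(np.round(o["eef_pos"],4),np.round(o["tool_rot"],4),np.round(o["joint_pos"],3),o["clock"])
print(np.round(m["T"],3).tolist(),proj(m,(.506,.227,.045)))
E
```

```text
clock: 0.93
eef_pos: [0.4779, 0.244, 0.1816]
tool_rot: [0.059, 0.998, 0.0, 0.0]
ft_force: [0.6, 0.8, 0.5]
grip_width: 0.0855
clock: 1.18
eef_pos: [0.4937, 0.2324, 0.1806]
tool_rot: [0.06, 0.998, -0.0, -0.001]
ft_force: [-0.3, 0.3, 0.2]
grip_width: 0.0854
[0.4937 0.2324 0.1806] [ 5.990e-02  9.982e-01 -3.000e-04 -1.000e-03] [0.44  0.363 0.02  1.229 0.    0.56 ] 1.1833
[[0.12, 0.939, 0.323, 0.41], [0.993, -0.113, -0.04, 0.244], [-0.001, 0.325, -0.946, 0.315], [0.0, 0.0, 0.0, 1.0]] [277.84371621 213.42566687]
```

View pics/w1.png

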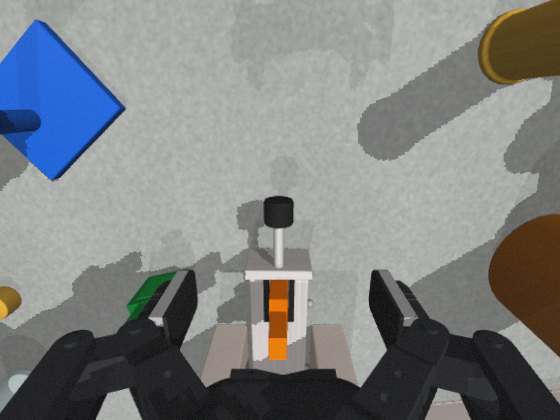

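The knob is at (279,212), where (278,213) was predicted. The slide axis runs straight down the image, so the jaws are aligned; the orange tab is at (278,348). One settle row to compare commanded and measured pose.

```bash
python3 -m jog '[[[0,0,0,0,0,0,0],[0,0,0,0,0,0,0],[0,0,0,0,0,0,0]]]'
```

```text
clock: 1.48
eef_pos: [0.4925, 0.2345, 0.182]
tool_rot: [0.057, 0.998, 0.0, 0.0]
ft_force: [0.2, -0.2, -0.2]
grip_width: 0.0852
```

```bash
python3 -m jog '[[[0.0135,-0.0075,-0.02,0,0,0,0],[0.0135,-0.0075,-0.055,0,0,0,0],[0.0135,-0.0075,-0.09,0,0,0,0],[0.0135,-0.0075,-0.12,0,0,0,0],[0.0135,-0.0075,-0.14,0,0,0,0],[0.0135,-0.0075,-0.147,0,0,0,0],[0.0135,-0.0075,-0.147,0,0,0,0],[0.0135,-0.0075,-0.147,0,0,0,0]]]'
python3 -m jog '[[[0,0,0,0,0,0,255],[0,0,0,0,0,0,255],[0,0,0,0,0,0,255],[0,0,0,0,0,0,255],[0,0,0,0,0,0,255],[0,0,0,0,0,0,255],[0,0,0,0,0,0,255],[0,0,0,0,0,0,255]]]'
```

```text
clock: 2.15
eef_pos: [0.5071, 0.2267, 0.0355]
tool_rot: [0.058, 0.998, 0.0, 0.0]
ft_force: [-0.8, -0.3, -0.2]
grip_width: 0.0857
clock: 2.82
eef_pos: [0.5074, 0.2263, 0.0356]
tool_rot: [0.059, 0.998, 0.0, 0.001]
ft_force: [-1.6, 0.5, 5.5]
grip_width: 0.0266
```

Knob gripped (26.6 mm opening). Pushing in gently along (0.993, −0.117).

```bash
python3 -m jog '[[[0.006,-0.0007,0,0,0,0,255],[0.015,-0.0018,0,0,0,0,255],[0.025,-0.0029,0,0,0,0,255],[0.035,-0.0041,0,0,0,0,255],[0.045,-0.0053,0,0,0,0,255],[0.053,-0.0062,0,0,0,0,255],[0.06,-0.007,0,0,0,0,255],[0.066,-0.0077,0,0,0,0,255],[0.07,-0.0082,0,0,0,0,255],[0.074,-0.0087,0,0,0,0,255]]]'
python3 -m jog '[[[0.003,-0.0003,0,0,0,0,255],[0.005,-0.0006,0,0,0,0,255],[0.006,-0.0007,0,0,0,0,255],[0.006,-0.0007,0,0,0,0,255]]]'
```

```text
clock: 3.65
eef_pos: [0.5798, 0.2171, 0.0355]
tool_rot: [0.059, 0.998, 0.0, -0.001]
ft_force: [-8.3, -0.9, 12.2]
grip_width: 0.0257
clock: 3.98
eef_pos: [0.5898, 0.216, 0.0357]
tool_rot: [0.059, 0.998, -0.0, 0.003]
ft_force: [4.9, -2.4, 3.0]
grip_width: 0.0258
```

The force has flipped to +x, so the detent is drawing the slide in. Pushing on gently to the stop.

```bash
python3 -m jog '[[[0.0015,-0.0002,0,0,0,0,255],[0.003,-0.0003,0,0,0,0,255],[0.003,-0.0003,0,0,0,0,255]]]'; python3 -m jog '[[[0.0015,-0.0002,0,0,0,0,255],[0.003,-0.0003,0,0,0,0,255],[0.003,-0.0003,0,0,0,0,255]]]'
```

```text
clock: 4.23
eef_pos: [0.5906, 0.2159, 0.0356]
tool_rot: [0.059, 0.998, -0.0, 0.001]
ft_force: [0.3, -2.1, 6.3]
grip_width: 0.0264
clock: 4.48
eef_pos: [0.5916, 0.2158, 0.0355]
tool_rot: [0.059, 0.998, -0.0, -0.001]
ft_force: [-4.9, -1.8, 10.3]
grip_width: 0.0266
```

```bash
python3 -m jog '[[[0.002,-0.0002,0,0,0,0,255],[0.004,-0.0005,0,0,0,0,255],[0.004,-0.0005,0,0,0,0,255]]]'
python3 - <<'E'
from h import *
m=bot.camera_model("wrist");im=bot.camera("wrist");t=bot.camera("top");s=bot.camera("scene")
a=cv2.resize(t[105:245,165:258],(399,600),interpolation=cv2.INTER_CUBIC)
b=cv2.resize(im,(400,300));c=cv2.resize(s[200:275,310:410],(400,300))
cv2.imwrite("pics/home.png",np.hstack([a,np.vstack([b,c])]))
E
python3 -m jog '[[[0,0,0,0,0,0,255],[0,0,0,0,0,0,255],[0,0,0,0,0,0,255],[0,0,0,0,0,0,255],[0,0,0,0,0,0,255],[0,0,0,0,0,0,255],[0,0,0,0,0,0,255],[0,0,0,0,0,0,255],[0,0,0,0,0,0,255],[0,0,0,0,0,0,255]]]'
```

```text
clock: 4.73
eef_pos: [0.5916, 0.2157, 0.0354]
tool_rot: [0.058, 0.998, 0.0, -0.005]
ft_force: [-13.6, -0.7, 16.7]
grip_width: 0.026
clock: 5.72
eef_pos: [0.5916, 0.2157, 0.0354]
tool_rot: [0.058, 0.998, -0.0, -0.005]
ft_force: [-13.3, -1.4, 16.0]
grip_width: 0.026
```

View pics/home.png

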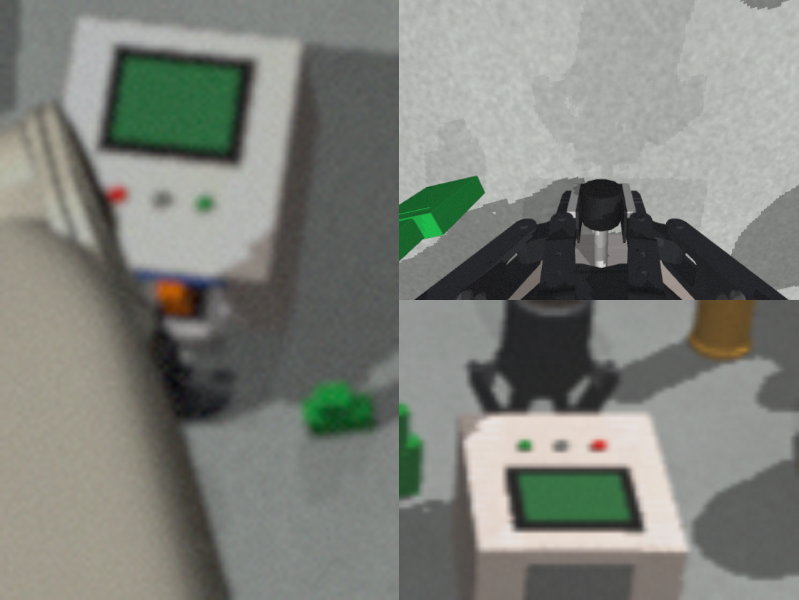

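The picture shows the cell inside the tunnel mouth and the knob still in the jaws. The tool does not move any further while the push rises to 13 N, after the detent's pull, so the slide is on its stop; it has been held there over a second. Now pulling out.

```bash
python3 -m jog '[[[-0.008,0.0009,0,0,0,0,255],[-0.014,0.0016,0,0,0,0,255],[-0.02,0.0023,0,0,0,0,255],[-0.028,0.0033,0,0,0,0,255],[-0.038,0.0045,0,0,0,0,255],[-0.05,0.0059,0,0,0,0,255],[-0.064,0.0075,0,0,0,0,255],[-0.078,0.0091,0,0,0,0,255],[-0.09,0.0105,0,0,0,0,255],[-0.1,0.0117,0,0,0,0,255]]]'
python3 -m jog '[[[-0.004,0.0005,0,0,0,0,255],[-0.008,0.0009,0,0,0,0,255],[-0.012,0.0014,0,0,0,0,255],[-0.015,0.0018,0,0,0,0,255],[-0.015,0.0018,0,0,0,0,255]]]'
```

```text
clock: 6.55
eef_pos: [0.4969, 0.2276, 0.0356]
tool_rot: [0.059, 0.998, 0.0, 0.001]
ft_force: [1.4, -1.1, 6.1]
grip_width: 0.0265
clock: 6.97
eef_pos: [0.4802, 0.2297, 0.0354]
tool_rot: [0.058, 0.998, 0.001, -0.001]
ft_force: [-6.7, 1.5, 14.0]
grip_width: 0.0261
```

```bash
python3 -m jog '[[[-0.002,0.0002,0,0,0,0,255],[-0.004,0.0005,0,0,0,0,255],[-0.004,0.0005,0,0,0,0,255]]]'; python3 -m jog '[[[-0.002,0.0002,0,0,0,0,255],[-0.005,0.0006,0,0,0,0,255],[-0.005,0.0006,0,0,0,0,255],[-0.005,0.0006,0,0,0,0,255]]]'
```

```text
clock: 7.22
eef_pos: [0.4778, 0.23, 0.0355]
tool_rot: [0.058, 0.998, 0.001, 0.0]
ft_force: [-0.0, 0.1, 7.3]
grip_width: 0.0262
clock: 7.55
eef_pos: [0.4774, 0.2301, 0.0357]
tool_rot: [0.059, 0.998, 0.0, 0.005]
ft_force: [11.9, -3.2, 0.7]
grip_width: 0.0264
```

Slide on its outer stop: 0.115 m of travel from home, and the pull has risen to 12 N. Relaxing, releasing and rising, then looking at the cell from above.

```bash
python3 -m jog '[[[0.006,-0.0007,0,0,0,0,255],[0.006,-0.0007,0,0,0,0,0],[0.006,-0.0007,0,0,0,0,0],[0.006,-0.0007,0,0,0,0,0],[0.006,-0.0007,0,0,0,0,0],[0.006,-0.0007,0,0,0,0,0],[0.006,-0.0007,0,0,0,0,0]]]'
python3 -m jog '[[[0,0,0.01,0,0,0,0],[0,0,0.04,0,0,0,0],[0,0,0.08,0,0,0,0],[0,0,0.12,0,0,0,0],[0,0,0.15,0,0,0,0],[0,0,0.15,0,0,0,0],[0,0,0.15,0,0,0,0],[0,0,0.15,0,0,0,0]]]'
python3 - <<'E'
from h import *
o=bot.get_obs();m=bot.camera_model("wrist");im=bot.camera("wrist")
print(np.round(o["eef_pos"],4),np.round(o["tool_rot"],4),np.round(o["joint_pos"],3),o["clock"])
hsv=cv2.cvtColor(im,cv2.COLOR_BGR2HSV);k=cv2.inRange(hsv,(3,150,60),(20,255,255))
cv2.imwrite("pics/w2.png",im);import json;json.dump({a:np.array(b).tolist() for a,b in m.items()},open("w2.json","w"))
print("tab top pred",proj(m,(.5817,.2178,.106)),"knob pred",proj(m,(.4774,.230,.045)))
E
```

```text
clock: 8.13
eef_pos: [0.4783, 0.2294, 0.0343]
tool_rot: [0.058, 0.998, -0.0, -0.0]
ft_force: [0.1, -0.4, -0.8]
grip_width: 0.0859
clock: 8.8
eef_pos: [0.4785, 0.2293, 0.1847]
tool_rot: [0.058, 0.998, -0.0, -0.0]
ft_force: [0.5, 0.1, 0.5]
grip_width: 0.0856
[0.4785 0.2293 0.1847] [ 0.0584  0.9983 -0.     -0.    ] [ 0.447  0.33  -0.018  1.223  0.     0.564] 8.8
tab top pred [282.56053255 334.55067353] knob pred [282.46149265 197.70463471]
```

View pics/w2.png

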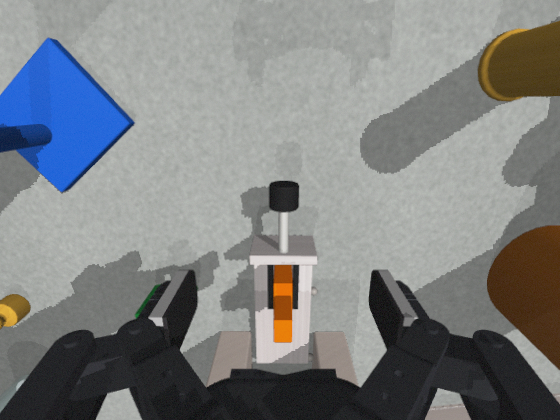

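The tab top is at (283,331), within 4 px of where it was predicted. Target TCP (0.5805, 0.2178, 0.083). Moving over, down and closing.

```bash
python3 -m jog '[[[0.035,-0.004,0,0,0,0,0],[0.07,-0.008,0,0,0,0,0],[0.102,-0.0115,0,0,0,0,0],[0.102,-0.0115,-0.02,0,0,0,0],[0.102,-0.0115,-0.05,0,0,0,0],[0.102,-0.0115,-0.08,0,0,0,0],[0.102,-0.0115,-0.1,0,0,0,0],[0.102,-0.0115,-0.102,0,0,0,0],[0.102,-0.0115,-0.102,0,0,0,0],[0.102,-0.0115,-0.102,0,0,0,0]]]'
python3 -m jog '[[[0,0,0,0,0,0,255],[0,0,0,0,0,0,255],[0,0,0,0,0,0,255],[0,0,0,0,0,0,255],[0,0,0,0,0,0,255],[0,0,0,0,0,0,255],[0,0,0,0,0,0,255],[0,0,0,0,0,0,255],[0,0,0,0,0,0,255],[0,0,0,0,0,0,255]]]'
```

```text
clock: 9.68
eef_pos: [0.5808, 0.2179, 0.0827]
tool_rot: [0.058, 0.998, -0.0, -0.0]
ft_force: [0.6, -0.4, 0.9]
grip_width: 0.0852
clock: 10.52
eef_pos: [0.581, 0.218, 0.0832]
tool_rot: [0.058, 0.998, 0.0, 0.0]
ft_force: [-1.1, -0.4, 5.4]
grip_width: 0.0151
```

Tab gripped (15.1 mm opening). Lifting straight up.

```bash
python3 -m jog '[[[0,0,0.004,0,0,0,255],[0,0,0.01,0,0,0,255],[0,0,0.018,0,0,0,255],[0,0,0.028,0,0,0,255],[0,0,0.045,0,0,0,255],[0,0,0.065,0,0,0,255],[0,0,0.09,0,0,0,255],[0,0,0.115,0,0,0,255],[0,0,0.14,0,0,0,255],[0,0,0.16,0,0,0,255]]]'
python3 -m jog '[[[0,-0.008,0,0,0,2,255],[0,-0.024,0,0,0,6,255],[-0.003,-0.048,0,0,0,10,255],[-0.006,-0.075,0,0,0,14,255],[-0.009,-0.103,0,0,0,18,255],[-0.012,-0.131,0,0,0,22,255],[-0.015,-0.159,0,0,0,26,255],[-0.018,-0.187,0,0,0,30,255],[-0.021,-0.215,0,0,0,34,255],[-0.024,-0.243,0,0,0,38,255]]]'
```

```text
clock: 11.35
eef_pos: [0.581, 0.2181, 0.2458]
tool_rot: [0.058, 0.998, 0.001, 0.001]
ft_force: [1.1, -0.1, -1.3]
grip_width: 0.015
clock: 12.18
eef_pos: [0.5564, -0.0263, 0.2436]
tool_rot: [-0.271, 0.962, -0.0, 0.0]
ft_force: [0.9, -0.4, -1.8]
grip_width: 0.0152
```

```bash
python3 -m jog '[[[-0.003,-0.03,0,0,0,0,255],[-0.007,-0.06,0,0,0,0,255],[-0.01,-0.09,0,0,0,0,255],[-0.013,-0.12,0,0,0,0,255],[-0.016,-0.15,0,0,0,0,255],[-0.019,-0.178,0,0,0,0,255],[-0.022,-0.2,0,0,0,0,255],[-0.024,-0.215,0,0,0,0,255],[-0.025,-0.224,0,0,0,0,255],[-0.025,-0.226,0,0,0,0,255]]]'
python3 -m jog '[[[0,0,0,0,0,0,255],[0,0,0,0,0,0,255],[0,0,0,0,0,0,255],[0,0,0,0,0,0,255]]]'
python3 - <<'E'
from h import *
o=bot.get_obs();print(np.round(o["eef_pos"],4),np.round(o["tool_rot"],4),np.round(o["joint_pos"],3),o["clock"])
t=bot.camera("top");s=bot.camera("scene");w=bot.camera("wrist")
for n,i in(("t",t),("s",s),("w",w)):cv2.imwrite(f"pics/f_{n}.png",i)
mt=bot.camera_model("top");ms=bot.camera_model("scene");mw=bot.camera_model("wrist")
for m in(mt,ms,mw):print("lens",proj(m,(.605,-.372,.2)),"win",proj(m,(.532,-.252,.2)))
a=cv2.resize(t[130:230,330:460],(520,400),interpolation=cv2.INTER_CUBIC)
b=cv2.resize(s[170:270,120:250],(520,400),interpolation=cv2.INTER_CUBIC)
cv2.imwrite("pics/final.png",np.vstack([np.hstack([a,b])[:, :],np.hstack([cv2.resize(w,(520,390)),np.zeros((390,520,3),np.uint8)])])[:, :]) if 0 else None
o_=np.zeros((600,800,3),np.uint8);o_[:308,:400]=cv2.resize(a,(400,308));o_[:308,400:]=cv2.resize(b,(400,308));o_[308:,:389]=cv2.resize(w,(389,292));cv2.imwrite("pics/final.png",o_)
E
```

```text
clock: 13.02
eef_pos: [0.5316, -0.2522, 0.2429]
tool_rot: [-0.269, 0.963, -0.0, 0.0]
ft_force: [-0.3, 1.1, -1.8]
grip_width: 0.015
clock: 13.35
eef_pos: [0.5321, -0.2499, 0.2427]
tool_rot: [-0.271, 0.963, 0.0, 0.0]
ft_force: [-0.6, 0.4, -2.0]
grip_width: 0.0151
[ 0.5321 -0.2499  0.2427] [-2.706e-01  9.627e-01  1.000e-04  0.000e+00] [-0.439  0.417  0.263  1.417  0.    -0.987] 13.35
lens [405.33786526 179.49144899] win [363.06941713 205.90628229]
lens [171.97521507 212.58637452] win [209.33236812 198.69398429]
lens [ 61.5991616  240.97538939] win [279.25100908 241.38290141]
```

View pics/final.png

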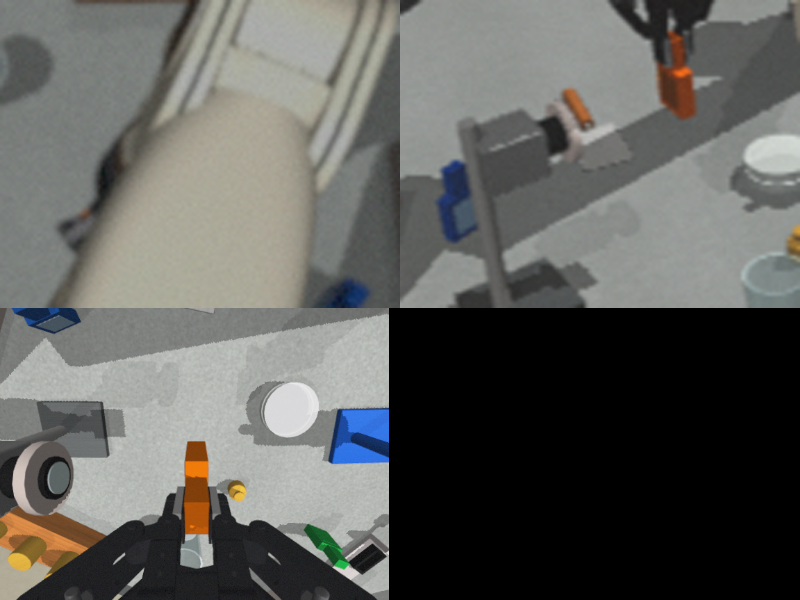

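The cell hangs upright in front of the lens. In the wrist image the lens glass is at about (85,244) and the foot's edges look square to the picture. I'll use an enlarged crop to refine the lens position and yaw.

Run:
```python
from h import *
w=cv2.imread("pics/f_w.png");c=cv2.resize(w[120:320,0:200],(600,600),interpolation=cv2.INTER_CUBIC);cv2.imwrite("pics/fwc.png",c)
```

```text
(no output)
```

View pics/fwc.png

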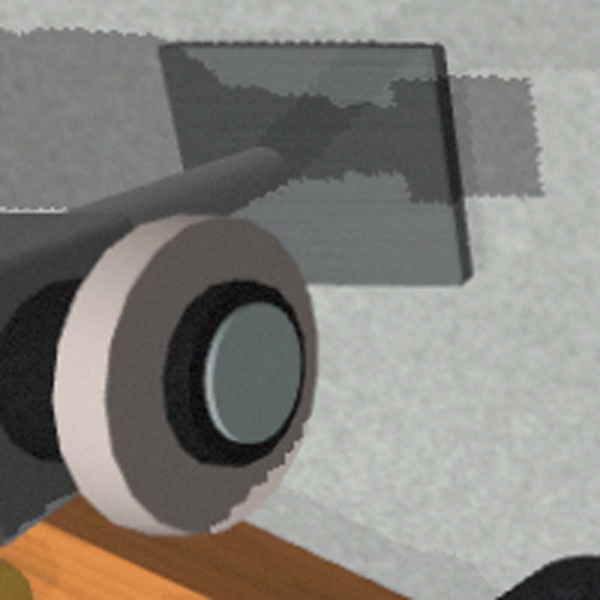

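Run:
```python
from h import *
mw=bot.camera_model("wrist");C=lambda u,v:(u/3-.33,120+v/3-.33)
g=onz(mw,*C(253,373),.2);r=onz(mw,*C(212,374),.2);print("glass",g,"ringfront",r)
f=[onz(mw,*C(*p),.012) for p in((160,45),(438,45),(465,283))]
for a,b in((0,1),(1,2)):
    d=f[a]-f[b];print("foot edge",np.linalg.norm(d).round(4),np.degrees(np.arctan2(d[1],d[0])))
print("foot centre",(f[0]+f[2])/2)
o=bot.get_obs();q=o["tool_rot"];from scipy.spatial.transform import Rotation as R
y=R.from_quat(q).as_matrix()[:,1];print("jaw",np.degrees(np.arctan2(y[1],y[0])),o["eef_pos"])
for yaw in(119,121.5,124):
    d=np.array([np.cos(np.radians(yaw)),np.sin(np.radians(yaw)),0]);F=g+.14*d;e=o["eef_pos"]-F;print(yaw,F.round(4),"along",(e@-d).round(4),"side",(e@np.array([d[1],-d[0],0])).round(4))
# window height: amber block bottom in scene
ms=bot.camera_model("scene");s=cv2.imread("pics/f_s.png");hsv=cv2.cvtColor(s,cv2.COLOR_BGR2HSV);k=cv2.inRange(hsv,(3,130,60),(22,255,255));k[:, :195]=0;k[:,240:]=0
ys,xs=np.where(k);sel=(ys>170)&(ys<215);ys,xs=ys[sel],xs[sel];print("orange",xs.min(),xs.max(),ys.min(),ys.max())
for z in(.172,.1755,.2,.264):print(z,proj(ms,(*o["eef_pos"][:2],z)))
```

```text
glass [ 0.5993598  -0.35869753  0.2       ] ringfront [ 0.60431415 -0.36631458  0.2       ]
foot edge 0.1108 -59.04499505027403
foot edge 0.0991 -150.2915688144501
foot centre [ 0.64402729 -0.43588563  0.012     ]
jaw 121.36476290517187 [ 0.53201517 -0.25033605  0.24271816]
119 [ 0.5315 -0.2363  0.2   ] along 0.0126 side -0.0064
121.5 [ 0.5262 -0.2393  0.2   ] along 0.0124 side -0.0008
124 [ 0.5211 -0.2426  0.2   ] along 0.0125 side 0.0048
orange 204 215 180 207
0.172 [210.49864149 205.60177499]
0.1755 [210.41492816 204.74199328]
0.2 [209.82337419 198.6655178 ]
0.264 [208.23074065 182.29811136]
```

The cell's yaw is within about 1° of the foot's (120.5°), it is 1–3 mm off sideways, and the window is at about 0.2017 m. It is about 12 mm too close if measured from the glass face, so I'll back off 9 mm and settle.

```bash
python3 -m jog '[[[-0.002,0.004,-0.001,0,0,-0.5,255],[-0.004,0.008,-0.0015,0,0,-1,255],[-0.004,0.008,-0.0015,0,0,-1,255],[-0.004,0.008,-0.0015,0,0,-1,255],[-0.004,0.008,-0.0015,0,0,-1,255],[-0.004,0.008,-0.0015,0,0,-1,255],[-0.004,0.008,-0.0015,0,0,-1,255],[-0.004,0.008,-0.0015,0,0,-1,255],[-0.004,0.008,-0.0015,0,0,-1,255],[-0.004,0.008,-0.0015,0,0,-1,255]]]'
python3 - <<'E'
from h import *
o=bot.get_obs();print(o["eef_pos"],o["tool_rot"],o["grip_width"],np.abs(o["joint_vel"]).max(),o["ft_force"],o["clock"])
bot.job_done()
E
```

```text
clock: 14.33
eef_pos: [0.5278, -0.2432, 0.2411]
tool_rot: [-0.261, 0.965, -0.0, -0.0]
ft_force: [0.4, -0.0, -1.9]
grip_width: 0.0151
[ 0.52783296 -0.24315785  0.24110108] [-2.61287864e-01  9.65260924e-01 -1.07008617e-05 -1.10907240e-05] 0.015137263292331983 0.0016467619378217587 [ 0.41038762 -0.02452581 -1.91738131] 14.3333
the job is handed in; nothing more can be done
```

I pushed the slide home by its knob, held it there over a second, and pulled it fully out. I then lifted the orange cell by its tab and handed the job in at 14.3 s, still holding it in front of the grey camera. No verdict is given.

**Slide:** At home the knob stopped moving while the push rose to about 13 N. Its travel from there to the outer stop was 0.115 m, where the pull rose to about 12 N.

**Cell at hand-in:**

| Check | Value |
|---|---|
| Finger opening on the tab | 15.1 mm |
| Tool tilt | essentially none |
| Joint speeds | below 0.002 rad/s |
| Window height | about 0.200 m |
| Yaw error to the lens axis | about 1° |
| Sideways error | about 3 mm |

- **Disagreement:** my two estimates of the lens glass differed by about 14 mm along the axis. One came from the head centre plus 60 mm, the other from the wrist view of the glass. I placed the cell between them, so it should be within about 10 mm along the axis (limit 25 mm).
- **Not checked:** I took no picture after the last 9 mm correction. I did not measure the bystanders again, but no move went near one and the forces showed no stray contact.

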